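# Prove a freshly marked snap hook on the test hoop

## Robot

A 7-joint arm with a two-finger parallel gripper is mounted at the origin on the work surface. World frame = base frame: x ahead of the robot, y to its left, z up, the work surface at z = 0. Lengths are in m, angles in rad, forces in N, time in s.
With the tool pointing down it reaches from about 0.4 to 0.85 m from the base axis. Payload 4.5 kg.
Tool frame: the origin (TCP) lies midway between the tips of the shut fingers; the grasp point (between the pads) lies 19 mm behind it; z points along the fingers, y is the line along which they close (so a half turn about z gives the same grasp; the last joint's range is limited). The gripper opens to 88 mm and grips with 3 to 60 N. Pads are 18 mm wide; open, the fingers measure 123 mm over their backs; the gripper's body (75 mm by 187 mm) begins 45 mm behind the grasp point.
Start: joints at [1.355, 0.689, -0.195, 1.565, 0.157, 0.902, -0.215], TCP at [0.155, -0.606, 0.239] pointing down, gripper open.
Joint ranges: [-3.01, 3.01], [-0.46, 2.08], [-1.47, 1.51], [0.13, 2.56], [-1, 4.14], [0.04, 2.09], [-2.66, 2.66]. Speed limits (rad/s): [2.57, 2.57, 3.14, 3.14, 3.14, 3.14, 3.14].

## Interface

Orientations are given as a unit quaternion [x, y, z, w].
In Python, from plant import r gives the robot as it stands.
- The arm moves only by the tool carry_out, never from a script. Its argument "plan" is a list of rows, each an object with "rot": the turn, a rotation vector about the tool's x, y, z in rad, a list of three; "xyz": the shift along the tool's x, y, z in m, a list of three; "grip": the closure in counts, from 0 (fully open) to 255 (shut). In form: [{"rot": [wx, wy, wz], "xyz": [dx, dy, dz], "grip": grip}, ...]. A call has 1 to 8 rows; each row is the pose to reach, as a shift and turn from the pose commanded when the call began, along the tool's axes at that moment; what a row does not reach only later rows make up. A row lasts 1/12 s, in which the tool goes at most 41.7 mm and 7.16 degrees, less where a joint would pass 70% of its speed; a pose out of reach is approached as far as the arm can. A call with a gripper value outside its range is refused whole. The fingers move at their own pace and stop on an object; "squeeze" is the grip in N (left out, the last holds). Time passes only in rows, so rows that repeat a pose let the fingers close. It gives the time, the measured TCP pose, the force, the opening and the grip force at its end, in the units of the state.
- r.get_state(): the state, without advancing time (a new reading comes with each control period).
- r.snapshot(name): name is "side" or "top"; returns the picture (400x640x3 uint8, red, green, blue); there is no depth.
- r.camera_params(name): a dict with "fx", "fy", "cx", "cy" (pixels), "position" and "attitude" of the camera in the world. Camera axes: x right, y down, z forward; pixel columns grow to the right and rows downward; lengths in m; the calibration is good to about 2 mm. A picture is of the moment at which its call begins. camera_params takes no time and is no camera call.
- r.finish_job(): hands the job in; it is judged then, once.
The state is a dict: "clock": time; "q": joint angles; "qd": joint speeds; "joint_torque": joint torques, N m; "tool_pos": TCP position; "eef_rot": TCP orientation; "contact_force": force on the tool from outside, world axes, zero at the start; "moment": the same for the moment, N m; "opening": opening from 0.0 (shut) to 1.0 (fully open); "finger_force": force on a finger pad.
Only numpy, scipy, OpenCV 4.12 (cv2) and the standard library are available. Lean on these libraries where they do the work, as an engineer would, in place of code of your own. Each camera call takes 0.05 s, during which the arm holds its last target. There are 200 camera calls.

## Task

Lift the newly marked steel snap hook out of its marking nest and push its sprung gate against the upright bar of the test hoop until the bar is in the mouth and the gate has flicked shut behind it. Then tug the hook steadily back with about 12 N so that its bend bears on the bar, and let go, leaving it lying flat on the bed, clipped to the hoop with its gate shut. Never force it (keep the hook's contact with the hoop under 20 N), and leave the other things on the bed where they are.

Things in the scene. Friction and masses are not known exactly. Their poses are not given: they have to be found in the camera images.
- hook: Steel snap hook, 112 x 44 mm, about 0.3 kg, lying flat (z up) in its nest. Origin: on its underside below the middle of the upright tail lug. x points from tail to bend, y from the mouth side to the spine. A 12 mm round bar, 0 to 12 mm high, with its centre line in (x,y) mm: spine (10,20) (62,20), bend (74,17) (81,9) (81,-1) (75,-9), nose end (62,-12).
- lug (a point): Tail lug, the grip: flat upright plate, 30 mm along the hook's x, 12 mm thick along y (-6 to 6), rounded top 55 mm above the underside. Point: its middle, 40 mm above the underside, over the hook's origin. It stands on a shank block 12 mm tall covering x = -24 to 18, y = -16 to 26 mm.
- mouth (a point): Point 47 mm along x, y = -12 mm, 6 mm up on the hook: the best place on the gate to push against the bar (37 to 50 mm along x works). The mouth faces -y, between the shank (x = 18) and the nose tip (x = 56), closed by the gate.
- nose (a point): Tip of the hook's nose, round, 12 mm thick, at x = 56, y = -12 mm, 6 mm up. The bar (10 mm thick) passes behind the nose, into the bend, when its axis is at y over -1 mm.
- bend (a point): Where the bar's axis ends when the bend bears on it: x = 70, y = 4 mm, 6 mm up in the hook's frame (y may be 0 to 9 mm).
- gate (a joint): Sprung gate, a finger 6 mm thick, 39 mm long, hinged at x = 16, y = -12 mm of the hook. 0 = shut, positive = swung in to the spine (rad), hard stop 0.72. On the bar at the mouth point 2.5 N starts it, 6 N or more brings it to the stop, with the bar's axis then at y = -4 to 7 mm. Drawing the hook back (its -x) then brings the bar past the gate tip, and it flicks shut with the bar at x over 62 mm.
- stand: Fixed test stand: a steel block (44 x 40 x 62 mm, bolt heads to 66) centred at y = -66 mm, and a hoop: a 10 mm round steel bar rising 44 mm from the bed, then bent over to the block (top 60 mm, gap to block 41 mm). Origin at bed level where the upright bar stands nominally: it is clamped in a slot, at y = 0 but up to 7 mm off along x (feel or see it). Clip from +y, axes parallel, moving to -y, nose on the bar's +x side.
- nest: The marking nest, fixed blue plate 144 x 72 x 4 mm with four locating pins 6 mm thick rising 8 mm above it round the hook at about 2 mm clearance. Origin centre of underside; the hook lies with its axes parallel to the nest's, its origin at (-32, -4, 4) mm of the nest.
- stud: Another fixed test stand of the same block, but with no hoop: a plain 20 mm stud on top, 107 mm tall in all; not used. The block is centred at y = -66 mm from its origin.
- hex_key: bent hex key of steel bar 8 mm thick, 110 by 35 mm, a bystander; origin on the bed under the middle of its long leg
- hex_key_small: smaller bent hex key, 6 mm thick, 90 by 28 mm, a bystander; origin under the middle of its long leg
- tape_roll: roll of tape, ring 96 mm across and 24 mm tall, a bystander; origin centre of underside
- acrylic_block: clear block 50 x 34 x 18 mm, a bystander; origin centre of underside
- plate_stack: stack of blank metal plates, 72 x 48 x 20 mm, a bystander; origin centre of underside
- screwdriver: screwdriver lying on the bed, a bystander; its own x axis runs along it to the tip
- parts_box: open cardboard box 110 x 140 x 60 mm, a bystander; origin centre of underside
Things that resemble listed ones, but are neither listed nor needed, are in the scene too. Leave any pink look-alike of the stand alone. Leave any pink look-alike of the hook alone.

How it is judged:
On the way, in this order (a step that is already met when the one before it is completed fails the run):
1. the hook is lifted out of its nest (underside over 15 mm above the bed) (height (world z) of hook above 0.015 m), for 0.1 s.
2. the hoop's bar has pushed the gate open from the mouth side (gate over 0.4 rad, bar in the mouth) (value of joint gate above 0.4 rad and x of stand in the frame of hook between 0.02 and 0.064 m and y of stand in the frame of hook between -0.012 and 0.017 m).
3. with the bar in the hook and the gate shut (under 0.08 rad), the hook is tugged back so that its bend bears on the bar with more than 8 N (x of stand in the frame of hook between 0.058 and 0.085 m and y of stand in the frame of hook between -0.009 and 0.017 m and value of joint gate below 0.08 rad and contact force between hook and stand above 8 N), for 0.3 s.
At the end, for the whole second after the job is handed in: The hoop's bar is inside the hook (stand's origin at 18 to 85 mm along the hook's x, -9 to 17 mm along its y), the gate is shut (under 0.08 rad), and the hook lies flat on the bed (underside within 6 mm of it, tilt under 0.1 rad), at rest and let go (x of stand in the frame of hook between 0.018 and 0.085 m and y of stand in the frame of hook between -0.009 and 0.017 m and value of joint gate below 0.08 rad and height (world z) of hook below 0.006 m and angle between hook's own z axis and vertical below 0.1 rad and linear speed of hook below 0.02 m/s); the robot touches nothing.
It fails at once if the hook is forced on the hoop (over 20 N) (contact force between hook and stand above 20 N).
It fails at once if another thing on the bed is moved more than 20 mm (distance of any of hex_key, hex_key_small, tape_roll, acrylic_block, plate_stack, screwdriver, parts_box from where it was at the start of the episode above 0.02 m).
It also fails if it takes over 64 s, if anything falls off the work surface, if the arm or the gripper's body presses on something with over 40 N, if the wrist force passes 120 N, or if a joint passes its speed limit or range.

## Working session

There is one attempt and no reset: what is moved stays moved. The work goes in short steps, Python scripts to look and compute and a tool call to move; the robot and the scene stay as the last step left them, time stands still between calls to the robot, and variables do not carry over. Pictures are saved under pics/ and viewed, at most 10 in all, crops included, and the job is handed in when it is done.

Besides the shell and the picture viewer there is one more tool, called after ">>>" as name([rows], argument=value, ...), one row to a line, values as JSON. carry_out: Moves the arm, as the interface text tells. Its arguments: {"type":"object","properties":{"plan":{"type":"array"},"squeeze":{"type":"number"}},"required":["plan"]}

```bash
ls; mkdir -p pics; python3 - <<'E'
from plant import r
import cv2
for n in ("top","side"):
    im=r.snapshot(n); cv2.imwrite(f"pics/{n}0.png",im[:,:,::-1]); print(r.camera_params(n))
print(r.get_state())
E
```

```text
pics
{'fx': 405.6648659654115, 'fy': 405.6648659654115, 'cx': 325.31664817792995, 'cy': 198.99742923741698, 'position': array([ 0.5111264 , -0.05534219,  1.01908536]), 'attitude': array([-0.70435052,  0.7085628 , -0.03340292,  0.02670838])}
{'fx': 418.78403758082754, 'fy': 418.78403758082754, 'cx': 324.168181570876, 'cy': 199.29722721657538, 'position': array([0.29114497, 0.87971827, 0.64650475]), 'attitude': array([-0.12723404,  0.85775996, -0.49157883,  0.08006   ])}
{'clock': 0.1, 'q': array([ 1.35477804,  0.6898773 , -0.19449677,  1.5662205 ,  0.15727465,
        0.9025143 , -0.21511869]), 'qd': array([ 3.37224989e-04, -3.04874024e-03, -9.25391624e-06, -1.31930163e-03,
        9.68205650e-04, -9.59961495e-04,  1.37266336e-03]), 'joint_torque': array([-3.21751664e-03, -5.28510082e+01, -1.27138250e+00, -1.53838527e+01,
       -5.24999911e-02,  2.02878204e-03,  8.06099729e-05]), 'tool_pos': array([ 0.15432901, -0.60506585,  0.23800908]), 'eef_rot': array([ 9.92207320e-01,  1.24595213e-01, -1.60054516e-04, -8.00751266e-04]), 'contact_force': array([0.64112174, 0.01728306, 0.3921818 ]), 'moment': array([ 0.02019704, -0.04201435, -0.05434318]), 'finger_force': 0.0, 'opening': 1.0026773253830819}
```

View pics/top0.png

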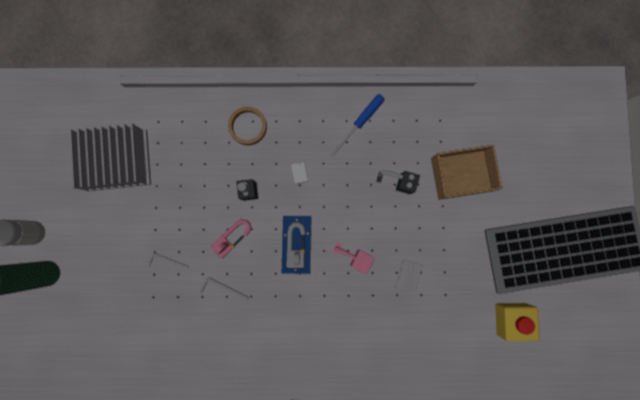

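View pics/side0.png

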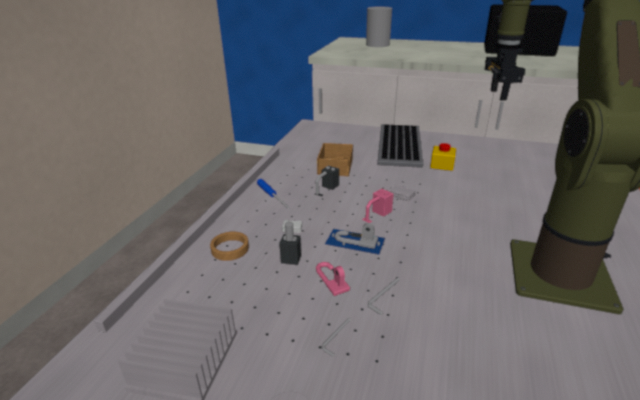

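The top view shows the nest at (296,244), the hooped stand block at (408,182) with its hoop to (380,177), and the stud at (247,189). The pink look-alikes are at (231,238) and (355,258). The side view has the hoop at about (320,185) and the lug at (369,235).

```bash
cat > h.py <<'E'
import numpy as np, cv2
from scipy.spatial.transform import Rotation as R
from plant import r
def ray(n,u,v):
    c=r.camera_params(n); d=R.from_quat(c['attitude']).apply([(u-c['cx'])/c['fx'],(v-c['cy'])/c['fy'],1]); return np.array(c['position']),d
def onz(n,u,v,z):
    p,d=ray(n,u,v); return p+d*(z-p[2])/d[2]
def proj(n,P):
    c=r.camera_params(n); q=R.from_quat(c['attitude']).inv().apply(np.array(P)-c['position']); return np.array([c['cx']+c['fx']*q[0]/q[2],c['cy']+c['fy']*q[1]/q[2]])
E
python3 - <<'E'
from h import *
im=cv2.imread('pics/top0.png'); hsv=cv2.cvtColor(im,cv2.COLOR_BGR2HSV)
def rect(m,z,name):
    cs,_=cv2.findContours(m,0,2); c=max(cs,key=cv2.contourArea)
    pts=cv2.convexHull(c)[:,0].astype(float)
    W=np.array([onz('top',*p,z)[:2] for p in pts]).astype(np.float32)
    b=cv2.minAreaRect(W); print(name,b, cv2.minAreaRect(c)); print(cv2.boxPoints(b).round(4).tolist())
m=cv2.inRange(hsv,(95,80,30),(125,255,255)); m[:, :270]=0;m[:,325:]=0;m[:200]=0
rect(m,.004,'nest')
m=cv2.inRange(hsv,(0,0,0),(180,255,75)); m2=np.zeros_like(m); m2[165:200,393:425]=m[165:200,393:425]
rect(m2,.062,'block')
a=cv2.resize(im[205:285,260:340],None,fx=5,fy=5,interpolation=2)
b=cv2.resize(im[150:210,365:425],None,fx=400/60,fy=400/60,interpolation=2)
s=cv2.imread('pics/side0.png')
c=cv2.resize(s[160:210,300:350],None,fx=4,fy=4,interpolation=2)
d=cv2.resize(s[215:265,320:400],None,fx=4,fy=4,interpolation=2)
o=np.zeros((600,800,3),np.uint8); o[:400,:400]=a;o[:400,400:]=b;o[400:,:200]=c;o[400:,200:520]=d
cv2.imwrite('pics/crop0.png',cv2.convertScaleAbs(o,alpha=1.5))
E
```

```text
nest ((0.4849036633968353, 0.008398383855819702), (0.0697147399187088, 0.1409136950969696), 89.65872955322266) ((296.0, 244.5), (57.0, 28.0), 90.0)
[[0.4142000079154968, -0.026000000536441803], [0.5551999807357788, -0.026900000870227814], [0.5555999875068665, 0.04280000180006027], [0.4147000014781952, 0.043699998408555984]]
block ((0.6321698427200317, -0.25854647159576416), (0.05423484742641449, 0.052575819194316864), 71.09957122802734) ((406.6500549316406, 182.05001831054688), (22.76839828491211, 21.819713592529297), 18.43494987487793)
[[0.5985000133514404, -0.27570000290870667], [0.6482999920845032, -0.29269999265670776], [0.6657999753952026, -0.24140000343322754], [0.616100013256073, -0.22439999878406525]]
```

View pics/crop0.png

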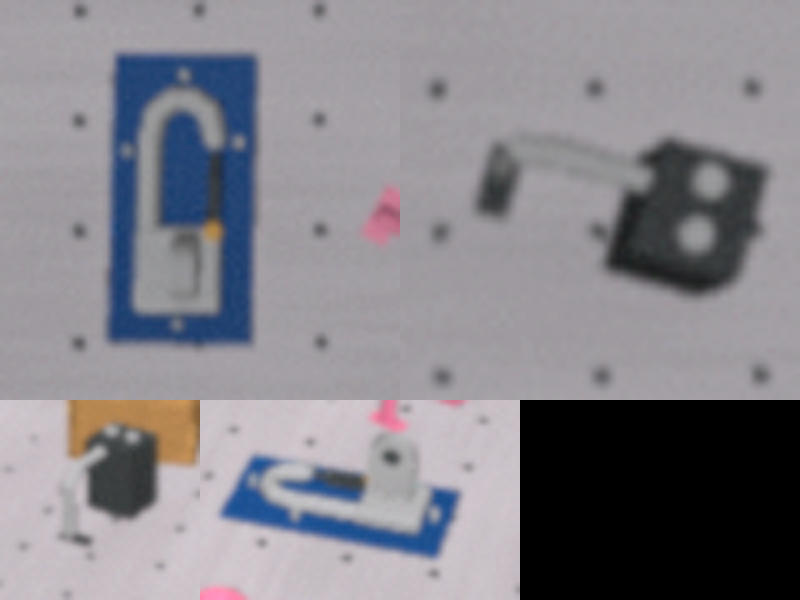

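The crop shows the hook in its nest with the mouth on the right (world -y), the orange hinge at (213,230) and the lug top at (185,262). In the stand crop the hoop runs from (497,150) to the block at (650,180), with a dark slot foot at (497,185). Next I'll measure both more closely.

```bash
python3 - <<'E'
from h import *
P={}
for n in('top','side'):
    P[n]=np.mean([r.snapshot(n).astype(float) for _ in range(6)],0)[:,:,::-1]
    np.save(f'{n}.npy',P[n])
def nest(u,v): return onz('top',260+(u+.5)/5-.5,205+(v+.5)/5-.5,.004)[:2]
for c in[(117,55),(257,55),(252,342),(108,343)]: print(nest(*c).round(4))
def crop(im,u,v,w,h,k): 
    a=cv2.resize(np.clip(im[v:v+h,u:u+w]*1.6,0,255).astype(np.uint8),None,fx=k,fy=k,interpolation=2)
    for i in range(0,w,5): cv2.putText(a,str(u+i),(int((i+.5)*k)-12,9),0,.32,(0,0,255),1); cv2.line(a,(int((i+.5)*k),10),(int((i+.5)*k),15),(0,0,255),1)
    for i in range(0,h,5): cv2.putText(a,str(v+i),(0,int((i+.5)*k)+4),0,.32,(0,0,255),1)
    return a
o=np.vstack([crop(P['top'],372,162,50,37,8)])
s=np.vstack([crop(P['side'],308,163,37,37,8)])
cv2.imwrite('pics/c1.png',np.hstack([o,s]))
# lug top & gold hinge
a=crop(P['top'],280,212,34,64,9); cv2.imwrite('pics/c2.png',a)
E
```

```text
[0.5566 0.0408]
[ 0.5561 -0.0292]
[ 0.4142 -0.0262]
[0.4143 0.0449]
```

View pics/c1.png

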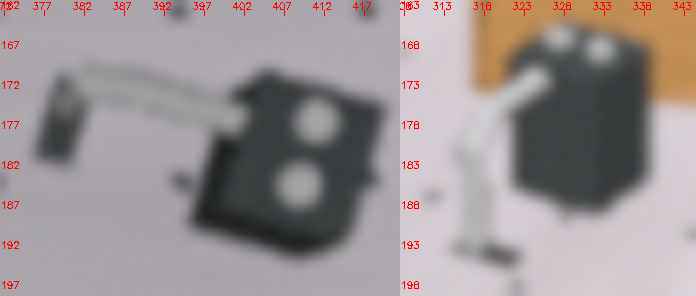

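View pics/c2.png

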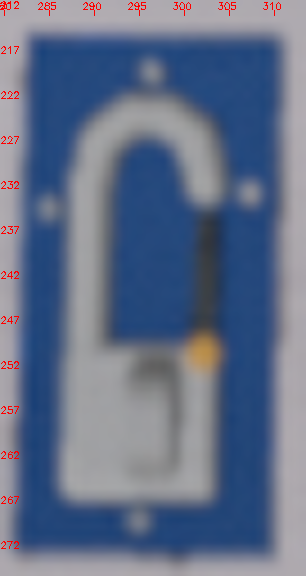

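c2 confirms the nest and hook: hinge at about (302.3,250.4), nest yaw slightly clockwise. In c1 the bolts are at crop (317,121) and (298,187). In the top view the bar foot is in the slot near crop (70,95). In the side view the upright runs from crop (468,160) to (478,247), with the slot spanning 452–518.

```bash
python3 - <<'E'
from h import *
T=lambda u,v:(372+(u+.5)/8-.5,162+(v+.5)/8-.5)
S=lambda u,v:(308+(u-400+.5)/8-.5,163+(v+.5)/8-.5)
# bolts top/ side centroid via brightness
b=[onz('top',*T(317,121),.066),onz('top',*T(298,187),.066)]
d=b[0]-b[1]; print('bolts',b,np.linalg.norm(d),'ang x',np.arctan2(d[1],d[0]))
for w in((265,70),(385,105),(355,225),(232,195)): print('topcorner',onz('top',*T(*w),.062).round(4))
sb=[onz('side',*S(560,38),.066),onz('side',*S(601,48),.066)]; print('side bolts',sb)
c=(b[0]+b[1])/2; 
for w in((90,78),(150,90),(230,118)): print('arch',onz('top',*T(*w),.055).round(4))
print('slot top',[onz('top',*T(*w),0).round(4) for w in((75,75),(55,160))])
print('slot side',[onz('side',*S(*w),0).round(4) for w in((453,246),(517,260))])
print('bar base side',onz('side',*S(478,248),0.0),'up',onz('side',*S(470,170),.035))
print('bar base top',onz('top',*T(68,95),0.0))
# vertical plane from side ray
print('hinge pred',proj('top',(.4689,-.008,.014)))
st=r.get_state(); print(st['tool_pos'],st['clock'],R.from_quat(st['eef_rot']).as_matrix().round(4))
np.set_printoptions(suppress=True)
print(np.array([proj('top',(x,.0044,.059)) for x in(.4382,.4682)]))
E
```

```text
bolts [array([ 0.64436018, -0.26881963,  0.066     ]), array([ 0.6246785 , -0.26270014,  0.066     ])] 0.02061108044216494 ang x -0.3014477013152655
topcorner [ 0.6603 -0.2545  0.062 ]
topcorner [ 0.6496 -0.2901  0.062 ]
topcorner [ 0.6137 -0.2803  0.062 ]
topcorner [ 0.6229 -0.2439  0.062 ]
side bolts [array([ 0.64282196, -0.26314142,  0.066     ]), array([ 0.62470672, -0.25895077,  0.066     ])]
arch [ 0.6593 -0.2033  0.055 ]
arch [ 0.6555 -0.2213  0.055 ]
arch [ 0.6469 -0.2451  0.055 ]
slot top [array([ 0.6687, -0.207 ,  0.    ]), array([ 0.6416, -0.2002,  0.    ])]
slot side [array([ 0.6691, -0.2031,  0.    ]), array([ 0.6416, -0.1995,  0.    ])]
bar base side [ 0.6591542  -0.20430261  0.        ] up [ 0.66125848 -0.20308577  0.035     ]
bar base top [ 0.6623038  -0.20464721  0.        ]
hinge pred [302.40785691 250.94919215]
[ 0.15454586 -0.60560993  0.2387676 ] 0.7 [[ 9.690e-01  2.473e-01  0.000e+00]
 [ 2.473e-01 -9.690e-01 -1.000e-04]
 [ 0.000e+00  1.000e-04 -1.000e+00]]
[[296.2251462  265.01172305]
 [296.2217562  252.10268461]]
```

```bash
cat >> h.py <<'E'
def go(p,yaw=None):
    s=r.get_state(); M=R.from_quat(s['eef_rot'])
    d=M.inv().apply(np.array(p)-s['tool_pos'])
    out=[d.round(4)]
    if yaw is not None:
        c,n=np.cos(yaw),np.sin(yaw); D=R.from_matrix([[c,n,0],[n,-c,0],[0,0,-1]])
        out.append((M.inv()*D).as_rotvec().round(4))
    print('clock',s['clock'],'pos',s['tool_pos'].round(4),'F',s['contact_force'].round(2),'M',s['moment'].round(2),'open',round(s['opening'],3),'ff',round(s['finger_force'],1)); print('delta',*out)
E
```

>>> carry_out([
  {"rot":[0,0,0.1],"xyz":[0.04,-0.02,0],"grip":0},
  {"rot":[0,0,0.2],"xyz":[0.075,-0.04,0],"grip":0},
  {"rot":[0,0,0.275],"xyz":[0.11,-0.06,0],"grip":0},
  {"rot":[0,0,0.275],"xyz":[0.145,-0.08,0],"grip":0},
  {"rot":[0,0,0.275],"xyz":[0.18,-0.1,0],"grip":0},
  {"rot":[0,0,0.275],"xyz":[0.215,-0.12,0],"grip":0},
  {"rot":[0,0,0.275],"xyz":[0.25,-0.14,0],"grip":0},
  {"rot":[0,0,0.275],"xyz":[0.28,-0.155,0],"grip":0},
])

```text
clock: 1.37
tool_pos: [0.3896, -0.3834, 0.2389]
eef_rot: [1.0, -0.011, 0.0, -0.0]
contact_force: [0.3, 0.6, -0.1]
opening: 1.003
finger_force: 0.0
```

```bash
python3 -c "
from h import *
go((.4532,.0044,.14),-.025);print(r.get_state()['q'].round(2))"
```

```text
clock 1.3667 pos [ 0.3896 -0.3834  0.2389] F [ 0.26  0.62 -0.13] M [ 0.01 -0.02 -0.05] open 1.003 ff 0.0
delta [ 0.0546 -0.3891  0.0993] [-0.0008 -0.0008  0.0021]
[ 0.75  0.58 -0.09  1.81  0.07  0.75 -0.97]
```

>>> carry_out([
  {"rot":[0,0,0],"xyz":[0.007,-0.038,0.0],"grip":0},
  {"rot":[0,0,0],"xyz":[0.014,-0.076,0.0],"grip":0},
  {"rot":[0,0,0],"xyz":[0.021,-0.114,0.0],"grip":0},
  {"rot":[0,0,0],"xyz":[0.028,-0.152,0.01],"grip":0},
  {"rot":[0,0,0],"xyz":[0.035,-0.19,0.02],"grip":0},
  {"rot":[0,0,0],"xyz":[0.042,-0.228,0.03],"grip":0},
  {"rot":[0,0,0],"xyz":[0.049,-0.266,0.04],"grip":0},
  {"rot":[0,0,0],"xyz":[0.054,-0.304,0.05],"grip":0},
])

```text
clock: 2.03
tool_pos: [0.45, -0.0819, 0.1886]
eef_rot: [1.0, -0.013, 0.001, 0.0]
contact_force: [0.9, -0.9, 0.1]
opening: 0.999
finger_force: 0.0
```

>>> carry_out([
  {"rot":[0,0,0],"xyz":[0.0,-0.03,0.02],"grip":0},
  {"rot":[0,0,0],"xyz":[0.0,-0.06,0.04],"grip":0},
  {"rot":[0,0,0],"xyz":[0.0,-0.085,0.05],"grip":0},
  {"rot":[0,0,0],"xyz":[0.0,-0.085,0.05],"grip":0},
  {"rot":[0,0,0],"xyz":[0.0,-0.085,0.05],"grip":0},
])

```text
clock: 2.45
tool_pos: [0.4513, 0.0029, 0.1383]
eef_rot: [1.0, -0.011, -0.0, -0.0]
contact_force: [-0.6, 0.1, -0.1]
opening: 1.001
finger_force: 0.0
```

```bash
python3 -c "
from h import *
go((.4532,.0044,.025),-.025);print(r.get_state()['q'].round(2))
cv2.imwrite('pics/s2.png',cv2.resize(r.snapshot('side')[100:300,240:500,::-1],None,fx=3,fy=3))"
```

```text
clock 2.45 pos [0.4513 0.0029 0.1383] F [-0.59  0.06 -0.08] M [ 0.06 -0.03  0.02] open 1.001 ff 0.0
delta [ 0.002  -0.0015  0.1133] [-0.0004  0.0008  0.0037]
[-0.11  0.66 -0.    2.17 -0.    0.31 -1.7 ]
```

View pics/s2.png

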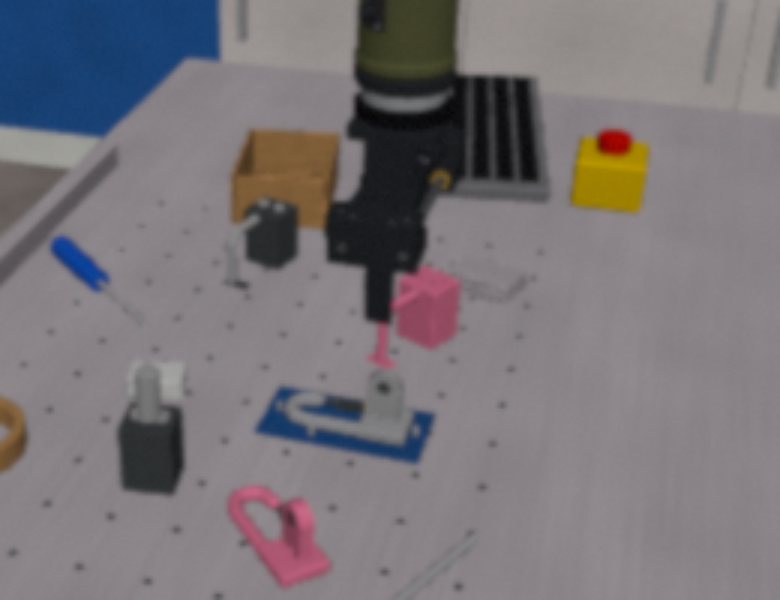

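The gripper at (380,320) is squarely over the lug at (383,395), and the fingers are clear of the pink stand. Descending.

>>> carry_out([
  {"rot":[0,0,0.003],"xyz":[0.002,-0.0015,0.02],"grip":100},
  {"rot":[0,0,0.003],"xyz":[0.002,-0.0015,0.05],"grip":100},
  {"rot":[0,0,0.003],"xyz":[0.002,-0.0015,0.08],"grip":100},
  {"rot":[0,0,0.003],"xyz":[0.002,-0.0015,0.1],"grip":100},
  {"rot":[0,0,0.003],"xyz":[0.002,-0.0015,0.113],"grip":100},
  {"rot":[0,0,0.003],"xyz":[0.002,-0.0015,0.113],"grip":100},
  {"rot":[0,0,0.003],"xyz":[0.002,-0.0015,0.113],"grip":180},
  {"rot":[0,0,0.003],"xyz":[0.002,-0.0015,0.113],"grip":200},
], squeeze=10)

```text
clock: 3.17
tool_pos: [0.4558, 0.0005, 0.0274]
eef_rot: [1.0, -0.016, -0.001, 0.001]
contact_force: [-0.3, -0.2, 0.1]
opening: 0.48
finger_force: 0.0
```

>>> carry_out([
  {"rot":[0,0,0],"xyz":[0,0,0],"grip":255},
  {"rot":[0,0,0],"xyz":[0,0,0],"grip":255},
  {"rot":[0,0,0],"xyz":[0,0,0],"grip":255},
  {"rot":[0,0,0],"xyz":[0,0,0],"grip":255},
], squeeze=40)

```text
clock: 3.5
tool_pos: [0.4555, 0.0025, 0.0275]
eef_rot: [1.0, -0.014, -0.001, -0.0]
contact_force: [0.6, 1.4, -1.1]
opening: 0.176
finger_force: 0.5
```

```bash
python3 -c "
from h import *
go((.4532,.0044,.025),-.025)"
```

```text
clock 3.5 pos [0.4555 0.0025 0.0275] F [ 0.57  1.35 -1.08] M [0.26 0.06 0.08] open 0.176 ff 0.5
delta [-0.0024 -0.0019  0.0025] [-0.      0.0022 -0.0039]
```

>>> carry_out([
  {"rot":[0,0,0],"xyz":[0,0,0],"grip":255},
  {"rot":[0,0,0],"xyz":[0,0,0],"grip":255},
  {"rot":[0,0,0],"xyz":[0,0,0],"grip":255},
  {"rot":[0,0,0],"xyz":[0,0,0],"grip":255},
  {"rot":[0,0,0],"xyz":[0,0,0],"grip":255},
], squeeze=40)

```text
clock: 3.92
tool_pos: [0.4554, 0.0031, 0.0274]
eef_rot: [1.0, -0.014, -0.001, -0.0]
contact_force: [-0.2, 1.1, 5.0]
opening: 0.131
finger_force: 39.9
```

```bash
python3 -c "
from h import *
go((.4532,.0044,.025),-.025)"
```

```text
clock 3.9167 pos [0.4554 0.0031 0.0274] F [-0.25  1.14  5.01] M [ 0.42  0.   -0.04] open 0.131 ff 39.9
delta [-0.0023 -0.0012  0.0024] [-0.0003  0.0023 -0.0028]
```

Lug gripped at 11.5 mm. Lifting.

>>> carry_out([
  {"rot":[0,0,0],"xyz":[0,0,-0.015],"grip":255},
  {"rot":[0,0,0],"xyz":[0,0,-0.035],"grip":255},
  {"rot":[0,0,0],"xyz":[0,0,-0.06],"grip":255},
  {"rot":[0,0,0],"xyz":[0.01,0,-0.085],"grip":255},
  {"rot":[0,0,0.05],"xyz":[0.03,0.01,-0.09],"grip":255},
  {"rot":[0,0,0.1],"xyz":[0.06,0.03,-0.09],"grip":255},
  {"rot":[0,0,0.15],"xyz":[0.085,0.05,-0.09],"grip":255},
  {"rot":[0,0,0.2],"xyz":[0.105,0.07,-0.09],"grip":255},
])

```text
clock: 4.58
tool_pos: [0.5597, -0.0715, 0.1166]
eef_rot: [0.993, -0.115, -0.001, 0.0]
contact_force: [0.1, 0.0, -3.3]
opening: 0.136
finger_force: 39.9
```

```bash
python3 -c "
from h import *
go((.6291,-.159,.117),-.275)"
```

```text
clock 4.5833 pos [ 0.5597 -0.0715  0.1166] F [ 0.12  0.02 -3.27] M [0.04 0.07 0.01] open 0.136 ff 39.9
delta [ 0.0876  0.0693 -0.0005] [0.001  0.0029 0.0444]
```

>>> carry_out([
  {"rot":[0,0,0.015],"xyz":[0.025,0.02,0],"grip":255},
  {"rot":[0,0,0.03],"xyz":[0.05,0.04,0],"grip":255},
  {"rot":[0,0,0.044],"xyz":[0.072,0.055,0],"grip":255},
  {"rot":[0,0,0.044],"xyz":[0.087,0.065,0.0],"grip":255},
  {"rot":[0,0,0.044],"xyz":[0.0876,0.0693,0],"grip":255},
  {"rot":[0,0,0.044],"xyz":[0.0876,0.0693,0.0],"grip":255},
])

```text
clock: 5.08
tool_pos: [0.6264, -0.1597, 0.1152]
eef_rot: [0.991, -0.137, -0.003, 0.001]
contact_force: [-0.0, 0.8, -3.5]
opening: 0.129
finger_force: 39.9
```

>>> carry_out([
  {"rot":[0,0,0],"xyz":[0,0,0.025],"grip":255},
  {"rot":[0,0,0],"xyz":[0,0,0.05],"grip":255},
  {"rot":[0,0,0],"xyz":[0,0,0.075],"grip":255},
  {"rot":[0,0,0],"xyz":[0,0,0.087],"grip":255},
  {"rot":[0,0,0],"xyz":[0,0,0.087],"grip":255},
  {"rot":[0,0,0],"xyz":[0,0,0.087],"grip":255},
])

```text
clock: 5.58
tool_pos: [0.6268, -0.1565, 0.0293]
eef_rot: [0.991, -0.135, -0.003, 0.0]
contact_force: [0.7, 0.3, -2.9]
opening: 0.131
finger_force: 39.9
```

```bash
python3 -c "
from h import *
go((.6291,-.159,.0285),-.275)
t=r.snapshot('top')[140:220,330:430,::-1]; s=r.snapshot('side')[140:240,270:370,::-1]
cv2.imwrite('pics/c3.png',cv2.convertScaleAbs(np.hstack([cv2.resize(t,(480,384),interpolation=2),cv2.resize(s,(384,384),interpolation=2)])[:,:800],alpha=1.5))"
```

```text
clock 5.5833 pos [ 0.6268 -0.1565  0.0293] F [ 0.71  0.29 -2.87] M [ 0.02 -0.03 -0.06] open 0.131 ff 39.9
delta [0.0029 0.0018 0.0008] [0.0008 0.0053 0.0038]
```

View pics/c3.png

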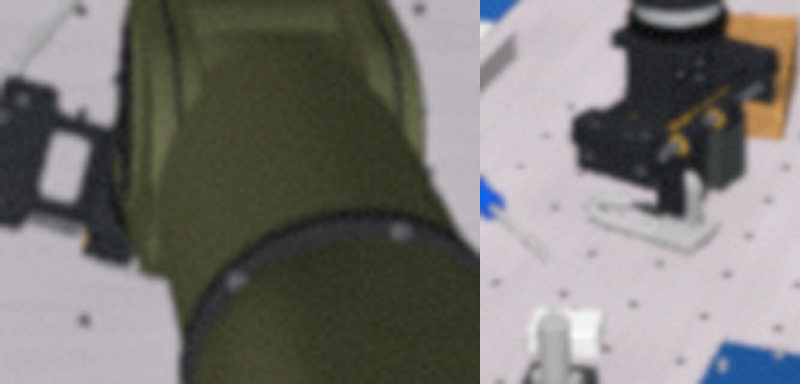

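The side view shows the hook level just above the bed; the arm hides the top view. I'll approach by feel.

>>> carry_out([
  {"rot":[0,0,0],"xyz":[0.003,0.003,0.001],"grip":255},
  {"rot":[0,0,0],"xyz":[0.003,0.006,0.001],"grip":255},
  {"rot":[0,0,0],"xyz":[0.003,0.009,0.001],"grip":255},
  {"rot":[0,0,0],"xyz":[0.003,0.012,0.001],"grip":255},
  {"rot":[0,0,0],"xyz":[0.003,0.012,0.001],"grip":255},
  {"rot":[0,0,0],"xyz":[0.003,0.012,0.001],"grip":255},
])

```text
clock: 6.18
tool_pos: [0.6272, -0.1705, 0.0287]
eef_rot: [0.991, -0.136, -0.002, 0.0]
contact_force: [1.2, 0.3, -2.9]
opening: 0.13
finger_force: 39.9
```

>>> carry_out([
  {"rot":[0,0,0],"xyz":[0,0.002,0],"grip":255},
  {"rot":[0,0,0],"xyz":[0,0.004,0],"grip":255},
  {"rot":[0,0,0],"xyz":[0,0.004,0],"grip":255},
  {"rot":[0,0,0],"xyz":[0,0.004,0],"grip":255},
])

```text
clock: 6.52
tool_pos: [0.6262, -0.1739, 0.0285]
eef_rot: [0.991, -0.136, -0.002, 0.0]
contact_force: [-0.6, -0.1, -3.8]
opening: 0.136
finger_force: 39.9
```

>>> carry_out([
  {"rot":[0,0,0],"xyz":[0,0.002,0],"grip":255},
  {"rot":[0,0,0],"xyz":[0,0.004,0],"grip":255},
  {"rot":[0,0,0],"xyz":[0,0.004,0],"grip":255},
  {"rot":[0,0,0],"xyz":[0,0.004,0],"grip":255},
])

```text
clock: 6.85
tool_pos: [0.6255, -0.1763, 0.0286]
eef_rot: [0.991, -0.135, -0.002, -0.001]
contact_force: [-0.0, 3.0, -3.3]
opening: 0.129
finger_force: 39.9
```

```bash
cat >> h.py <<'E'
def hk(B=(.6598,-.2040),off=.0022):
    for _ in range(1):
        s=r.get_state(); M=R.from_quat(s['eef_rot']).as_matrix(); hx=M[:2,0]; hy=-M[:2,1]
        o=s['tool_pos'][:2]-off*hx; d=np.array(B)-o; F=s['contact_force'][:2]
        print('t',round(s['clock'],2),'bar in hook',(1e3*np.array([d@hx,d@hy])).round(1),'F hook xy',round(F@hx,1),round(F@hy,1),'Fz',s['contact_force'][2].round(1),'M',s['moment'].round(2),'yaw',np.arctan2(hx[1],hx[0]).round(3),'z',s['tool_pos'][2].round(4),'tilt',M[:2,2].round(4))
E
python3 -c "
from h import *
hk()"
```

```text
t 6.85 bar in hook [ 42.7 -17.5] F hook xy -0.8 2.9 Fz -3.3 M [ 0.83 -0.    0.1 ] yaw -0.271 z 0.0286 tilt [-0.0029  0.0015]
```

>>> carry_out([
  {"rot":[0,0,0],"xyz":[0,0.002,0],"grip":255},
  {"rot":[0,0,0],"xyz":[0,0.004,0],"grip":255},
  {"rot":[0,0,0],"xyz":[0,0.004,0],"grip":255},
  {"rot":[0,0,0],"xyz":[0,0.004,0],"grip":255},
])

```text
clock: 7.18
tool_pos: [0.6243, -0.181, 0.0286]
eef_rot: [0.991, -0.136, -0.001, -0.0]
contact_force: [0.1, 4.2, -3.6]
opening: 0.134
finger_force: 39.9
```

```bash
python3 -c "
from h import *
hk()"
```

```text
t 7.18 bar in hook [ 42.6 -12.6] F hook xy -1.1 4.1 Fz -3.6 M [ 1.02 -0.14  0.16] yaw -0.272 z 0.0286 tilt [-0.0029  0.0005]
```

>>> carry_out([
  {"rot":[0,0,0],"xyz":[0,0.002,0],"grip":255},
  {"rot":[0,0,0],"xyz":[0,0.004,0],"grip":255},
  {"rot":[0,0,0],"xyz":[0,0.004,0],"grip":255},
  {"rot":[0,0,0],"xyz":[0,0.004,0],"grip":255},
])

```text
clock: 7.52
tool_pos: [0.6239, -0.1845, 0.0287]
eef_rot: [0.991, -0.135, -0.001, -0.0]
contact_force: [1.0, 5.9, -4.8]
opening: 0.129
finger_force: 39.9
```

```bash
python3 -c "
from h import *
hk()"
```

```text
t 7.52 bar in hook [42.1 -9.2] F hook xy -0.7 5.9 Fz -4.8 M [ 1.21 -0.35  0.21] yaw -0.271 z 0.0287 tilt [-0.0017  0.001 ]
```

>>> carry_out([
  {"rot":[0,0,0],"xyz":[0,0.002,0],"grip":255},
  {"rot":[0,0,0],"xyz":[0,0.004,0],"grip":255},
  {"rot":[0,0,0],"xyz":[0,0.004,0],"grip":255},
  {"rot":[0,0,0],"xyz":[0,0.004,0],"grip":255},
])

```text
clock: 7.85
tool_pos: [0.623, -0.1877, 0.0288]
eef_rot: [0.991, -0.135, -0.001, -0.001]
contact_force: [1.6, 6.3, -3.2]
opening: 0.135
finger_force: 39.9
```

```bash
python3 -c "
from h import *
hk()"
```

```text
t 7.85 bar in hook [42.1 -5.9] F hook xy -0.1 6.5 Fz -3.2 M [ 1.42 -0.32  0.3 ] yaw -0.271 z 0.0288 tilt [-0.0015  0.0017]
```

>>> carry_out([
  {"rot":[0,0,0],"xyz":[0,0.002,0],"grip":255},
  {"rot":[0,0,0],"xyz":[0,0.003,0],"grip":255},
  {"rot":[0,0,0],"xyz":[0,0.003,0],"grip":255},
  {"rot":[0,0,0],"xyz":[0,0.003,0],"grip":255},
])

```text
clock: 8.18
tool_pos: [0.6222, -0.1901, 0.0287]
eef_rot: [0.991, -0.135, -0.001, -0.001]
contact_force: [0.9, 6.6, -3.5]
opening: 0.134
finger_force: 39.9
```

```bash
python3 -c "
from h import *
hk()"
```

```text
t 8.18 bar in hook [42.2 -3.3] F hook xy -0.9 6.6 Fz -3.5 M [ 1.5  -0.32  0.22] yaw -0.271 z 0.0287 tilt [-0.0016  0.0022]
```

>>> carry_out([
  {"rot":[0,0,0],"xyz":[-0.002,0.001,0],"grip":255},
  {"rot":[0,0,0],"xyz":[-0.004,0.003,0],"grip":255},
  {"rot":[0,0,0],"xyz":[-0.004,0.003,0],"grip":255},
  {"rot":[0,0,0],"xyz":[-0.004,0.003,0],"grip":255},
])

```text
clock: 8.52
tool_pos: [0.616, -0.1931, 0.0287]
eef_rot: [0.991, -0.135, -0.002, -0.0]
contact_force: [-1.4, 4.9, -0.6]
opening: 0.133
finger_force: 39.9
```

```bash
python3 -c "
from h import *
hk()"
```

```text
t 8.52 bar in hook [47.3  1.3] F hook xy -2.7 4.4 Fz -0.6 M [1.21 0.17 0.18] yaw -0.272 z 0.0287 tilt [-0.0044  0.0008]
```

>>> carry_out([
  {"rot":[0,0,0],"xyz":[0,0.001,0],"grip":255},
  {"rot":[0,0,0],"xyz":[0,0.003,0],"grip":255},
  {"rot":[0,0,0],"xyz":[0,0.003,0],"grip":255},
  {"rot":[0,0,0],"xyz":[0,0.003,0],"grip":255},
])

```text
clock: 8.85
tool_pos: [0.6156, -0.1957, 0.0286]
eef_rot: [0.991, -0.135, -0.002, -0.0]
contact_force: [0.1, 5.5, -2.8]
opening: 0.134
finger_force: 39.9
```

```bash
python3 -c "
from h import *
hk()"
```

```text
t 8.85 bar in hook [47.   3.8] F hook xy -1.4 5.4 Fz -2.8 M [1.27 0.   0.29] yaw -0.271 z 0.0286 tilt [-0.0036  0.0013]
```

>>> carry_out([
  {"rot":[0,0,0],"xyz":[-0.003,0,0],"grip":255},
  {"rot":[0,0,0],"xyz":[-0.006,0,0],"grip":255},
  {"rot":[0,0,0],"xyz":[-0.009,0,0],"grip":255},
  {"rot":[0,0,0],"xyz":[-0.012,0,0],"grip":255},
  {"rot":[0,0,0],"xyz":[-0.012,0,0],"grip":255},
  {"rot":[0,0,0],"xyz":[-0.012,0,0],"grip":255},
])

```text
clock: 9.35
tool_pos: [0.6039, -0.1956, 0.0288]
eef_rot: [0.991, -0.137, -0.001, 0.001]
contact_force: [0.5, -0.5, -3.3]
opening: 0.132
finger_force: 39.9
```

```bash
python3 -c "
from h import *
hk()"
```

```text
t 9.35 bar in hook [58.3  7.1] F hook xy 0.6 -0.3 Fz -3.3 M [0.09 0.01 0.01] yaw -0.274 z 0.0288 tilt [-0.0032 -0.0025]
```

>>> carry_out([
  {"rot":[0,0,0],"xyz":[-0.002,0,0],"grip":255},
  {"rot":[0,0,0],"xyz":[-0.004,0,0],"grip":255},
  {"rot":[0,0,0],"xyz":[-0.004,0,0],"grip":255},
  {"rot":[0,0,0],"xyz":[-0.004,0,0],"grip":255},
])

```text
clock: 9.68
tool_pos: [0.6002, -0.1926, 0.0287]
eef_rot: [0.991, -0.136, -0.002, 0.0]
contact_force: [0.2, -0.3, -4.6]
opening: 0.133
finger_force: 39.9
```

```bash
python3 -c "
from h import *
hk()"
```

```text
t 9.68 bar in hook [62.6  5. ] F hook xy 0.3 -0.2 Fz -4.6 M [ 0.04  0.03 -0.  ] yaw -0.272 z 0.0287 tilt [-0.0033 -0.0003]
```

Force vanished, so the gate has flicked past the bar. Drawing back until the bend touches it.

>>> carry_out([
  {"rot":[0,0,0],"xyz":[-0.002,0,0.001],"grip":255},
  {"rot":[0,0,0],"xyz":[-0.004,0,0.002],"grip":255},
  {"rot":[0,0,0],"xyz":[-0.004,0,0.002],"grip":255},
  {"rot":[0,0,0],"xyz":[-0.004,0,0.002],"grip":255},
])

```text
clock: 10.02
tool_pos: [0.5962, -0.1913, 0.0265]
eef_rot: [0.991, -0.136, -0.002, 0.0]
contact_force: [0.8, 0.0, -4.3]
opening: 0.134
finger_force: 39.9
```

```bash
python3 -c "
from h import *
hk()"
```

```text
t 10.02 bar in hook [66.9  4.8] F hook xy 0.8 0.2 Fz -4.3 M [ 0.01  0.11 -0.04] yaw -0.272 z 0.0265 tilt [-0.0037  0.    ]
```

>>> carry_out([
  {"rot":[0,0,0],"xyz":[-0.002,0,0],"grip":255},
  {"rot":[0,0,0],"xyz":[-0.002,0,0],"grip":255},
  {"rot":[0,0,0],"xyz":[-0.002,0,0],"grip":255},
])

```text
clock: 10.27
tool_pos: [0.5944, -0.1908, 0.0267]
eef_rot: [0.991, -0.136, -0.002, 0.0]
contact_force: [0.1, -0.4, -3.4]
opening: 0.129
finger_force: 39.9
```

```bash
python3 -c "
from h import *
hk()"
```

```text
t 10.27 bar in hook [68.7  4.9] F hook xy 0.2 -0.3 Fz -3.4 M [ 0.09  0.02 -0.04] yaw -0.272 z 0.0267 tilt [-0.0034 -0.0001]
```

>>> carry_out([
  {"rot":[0,0,0],"xyz":[-0.001,0,0],"grip":255},
  {"rot":[0,0,0],"xyz":[-0.0015,0,0],"grip":255},
  {"rot":[0,0,0],"xyz":[-0.0015,0,0],"grip":255},
])

```text
clock: 10.52
tool_pos: [0.593, -0.1904, 0.0267]
eef_rot: [0.991, -0.136, -0.002, 0.0]
contact_force: [-0.5, 0.6, -3.2]
opening: 0.136
finger_force: 39.9
```

```bash
python3 -c "
from h import *
hk()"
```

```text
t 10.52 bar in hook [70.2  4.9] F hook xy -0.6 0.5 Fz -3.2 M [0.07 0.08 0.06] yaw -0.272 z 0.0267 tilt [-0.0034 -0.    ]
```

>>> carry_out([
  {"rot":[0,0,0],"xyz":[-0.001,0,0],"grip":255},
  {"rot":[0,0,0],"xyz":[-0.001,0,0],"grip":255},
  {"rot":[0,0,0],"xyz":[-0.001,0,0],"grip":255},
])

```text
clock: 10.77
tool_pos: [0.5927, -0.1903, 0.0268]
eef_rot: [0.991, -0.136, -0.001, 0.0]
contact_force: [1.9, -0.6, -3.2]
opening: 0.133
finger_force: 39.9
```

```bash
python3 -c "
from h import *
hk()"
```

```text
t 10.77 bar in hook [70.6  4.8] F hook xy 2.0 -0.1 Fz -3.2 M [-0.02 -0.28  0.01] yaw -0.272 z 0.0268 tilt [-0.0021 -0.0003]
```

>>> carry_out([
  {"rot":[0,0,0],"xyz":[-0.001,0,0],"grip":255},
  {"rot":[0,0,0],"xyz":[-0.001,0,0],"grip":255},
  {"rot":[0,0,0],"xyz":[-0.001,0,0],"grip":255},
])

```text
clock: 11.02
tool_pos: [0.5925, -0.1902, 0.0269]
eef_rot: [0.991, -0.136, -0.0, 0.0]
contact_force: [4.9, -1.7, -6.9]
opening: 0.138
finger_force: 39.9
```

```bash
python3 -c "
from h import *
hk()"
```

```text
t 11.02 bar in hook [70.7  4.8] F hook xy 5.2 -0.3 Fz -6.9 M [-0.21 -0.86 -0.08] yaw -0.272 z 0.0269 tilt [-0.0005 -0.0006]
```

>>> carry_out([
  {"rot":[0,0,0],"xyz":[-0.001,0,0],"grip":255},
  {"rot":[0,0,0],"xyz":[-0.001,0,0],"grip":255},
  {"rot":[0,0,0],"xyz":[-0.001,0,0],"grip":255},
])

```text
clock: 11.27
tool_pos: [0.5924, -0.1901, 0.027]
eef_rot: [0.991, -0.136, 0.001, 0.0]
contact_force: [6.0, -1.7, -7.6]
opening: 0.135
finger_force: 39.9
```

```bash
python3 -c "
from h import *
hk()"
```

```text
t 11.27 bar in hook [70.8  4.7] F hook xy 6.2 -0.0 Fz -7.6 M [-0.29 -1.13 -0.01] yaw -0.272 z 0.027 tilt [ 0.0013 -0.0009]
```

>>> carry_out([
  {"rot":[0,0,0],"xyz":[-0.001,0,0],"grip":255},
  {"rot":[0,0,0],"xyz":[-0.0018,0,0],"grip":255},
  {"rot":[0,0,0],"xyz":[-0.0018,0,0],"grip":255},
  {"rot":[0,0,0],"xyz":[-0.0018,0,0],"grip":255},
])

```text
clock: 11.6
tool_pos: [0.5922, -0.1897, 0.0276]
eef_rot: [0.991, -0.136, 0.002, 0.0]
contact_force: [7.0, -1.3, -3.3]
opening: 0.132
finger_force: 39.9
```

```bash
python3 -c "
from h import *
hk()"
```

```text
t 11.6 bar in hook [71.1  4.4] F hook xy 7.1 0.6 Fz -3.3 M [-0.31 -1.47 -0.02] yaw -0.272 z 0.0276 tilt [ 0.0045 -0.0012]
```

>>> carry_out([
  {"rot":[0,0,0],"xyz":[-0.001,0,0],"grip":255},
  {"rot":[0,0,0],"xyz":[-0.0018,0,0],"grip":255},
  {"rot":[0,0,0],"xyz":[-0.0018,0,0],"grip":255},
  {"rot":[0,0,0],"xyz":[-0.0018,0,0],"grip":255},
])

```text
clock: 11.93
tool_pos: [0.5922, -0.1897, 0.0279]
eef_rot: [0.991, -0.136, 0.004, 0.0]
contact_force: [9.7, -3.2, -7.5]
opening: 0.132
finger_force: 39.9
```

```bash
python3 -c "
from h import *
hk()"
```

```text
t 11.93 bar in hook [71.2  4.4] F hook xy 10.3 -0.5 Fz -7.5 M [-0.58 -2.01 -0.05] yaw -0.272 z 0.0279 tilt [ 0.008  -0.0019]
```

>>> carry_out([
  {"rot":[0,0,0],"xyz":[-0.0008,0,0],"grip":255},
  {"rot":[0,0,0],"xyz":[-0.0008,0,0],"grip":255},
  {"rot":[0,0,0],"xyz":[-0.0008,0,0],"grip":255},
  {"rot":[0,0,0],"xyz":[-0.0008,0,0],"grip":255},
  {"rot":[0,0,0],"xyz":[-0.0008,0,0],"grip":255},
  {"rot":[0,0,0],"xyz":[-0.0008,0,0],"grip":255},
  {"rot":[0,0,0],"xyz":[-0.0008,0,0],"grip":255},
  {"rot":[0,0,0],"xyz":[-0.0008,0,0],"grip":255},
])

```text
clock: 12.6
tool_pos: [0.5922, -0.1896, 0.028]
eef_rot: [0.991, -0.136, 0.005, 0.0]
contact_force: [11.8, -4.5, -7.9]
opening: 0.132
finger_force: 39.9
```

```bash
python3 -c "
from h import *
hk()
cv2.imwrite('pics/s4.png',cv2.convertScaleAbs(cv2.resize(r.snapshot('side')[150:230,280:380,::-1],None,fx=6,fy=6,interpolation=2),alpha=1.4))"
```

```text
t 12.6 bar in hook [71.2  4.3] F hook xy 12.6 -1.2 Fz -7.9 M [-0.58 -2.23 -0.01] yaw -0.272 z 0.028 tilt [ 0.0095 -0.0022]
```

View pics/s4.png

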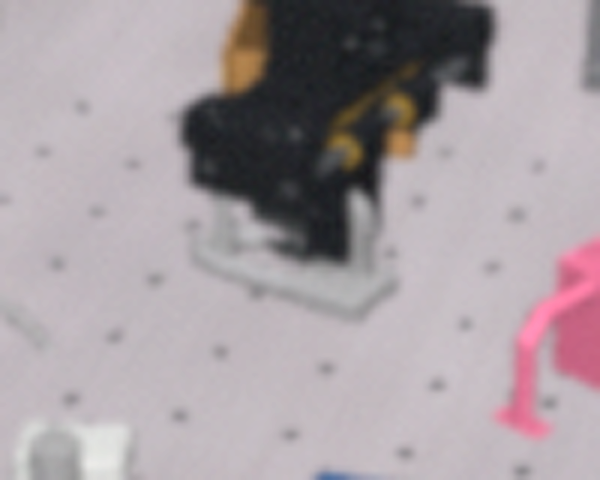

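The bar at (225,220) stands inside the bend, and the tug held at 12.6 N. Relaxing, then lowering.

>>> carry_out([
  {"rot":[0,0,0],"xyz":[0.002,0,0],"grip":255},
  {"rot":[0,0,0],"xyz":[0.004,0,0],"grip":255},
  {"rot":[0,0,0],"xyz":[0.006,0,0],"grip":255},
  {"rot":[0,0,0],"xyz":[0.008,0,0],"grip":255},
  {"rot":[0,0,0],"xyz":[0.0095,0,0],"grip":255},
  {"rot":[0,0,0],"xyz":[0.0095,0,0.001],"grip":255},
  {"rot":[0,0,0],"xyz":[0.0095,0,0.002],"grip":255},
  {"rot":[0,0,0],"xyz":[0.0095,0,0.002],"grip":255},
])

```text
clock: 13.32
tool_pos: [0.5939, -0.1907, 0.0241]
eef_rot: [0.991, -0.136, -0.003, 0.0]
contact_force: [-0.4, -0.1, -4.0]
opening: 0.128
finger_force: 39.9
```

```bash
python3 -c "
from h import *
hk()"
```

```text
t 13.32 bar in hook [69.3  4.9] F hook xy -0.4 -0.2 Fz -4.0 M [ 0.04  0.02 -0.02] yaw -0.272 z 0.0241 tilt [-0.0057  0.0004]
```

>>> carry_out([
  {"rot":[0,0,0],"xyz":[0,0,0.001],"grip":255},
  {"rot":[0,0,0],"xyz":[0,0,0.002],"grip":255},
  {"rot":[0,0,0],"xyz":[0,0,0.002],"grip":255},
  {"rot":[0,0,0],"xyz":[0,0,0.002],"grip":255},
])

```text
clock: 13.65
tool_pos: [0.5943, -0.1909, 0.0235]
eef_rot: [0.991, -0.136, -0.002, 0.0]
contact_force: [-3.2, 0.5, 4.7]
opening: 0.131
finger_force: 39.9
```

```bash
python3 -c "
from h import *
hk()"
```

```text
t 13.65 bar in hook [68.8  5. ] F hook xy -3.2 -0.4 Fz 4.7 M [0.3  0.61 0.02] yaw -0.272 z 0.0235 tilt [-0.0046 -0.0001]
```

On the bed. Releasing.

>>> carry_out([
  {"rot":[0,0,0],"xyz":[0,0,-0.001],"grip":205},
  {"rot":[0,0,0],"xyz":[0,0,-0.001],"grip":190},
  {"rot":[0,0,0],"xyz":[0,0,-0.001],"grip":150},
  {"rot":[0,0,0],"xyz":[0,0,-0.001],"grip":120},
  {"rot":[0,0,0],"xyz":[0,0,-0.001],"grip":120},
  {"rot":[0,0,0],"xyz":[0,0,-0.001],"grip":120},
  {"rot":[0,0,0],"xyz":[0,0,-0.001],"grip":120},
], squeeze=10)

```text
clock: 14.23
tool_pos: [0.5951, -0.191, 0.0236]
eef_rot: [0.991, -0.136, -0.002, 0.0]
contact_force: [0.2, 0.1, 0.1]
opening: 0.53
finger_force: 0.0
```

```bash
python3 -c "
from h import *
hk(); go((.5,0,.2))"
```

```text
t 14.23 bar in hook [68.   4.8] F hook xy 0.2 0.1 Fz 0.1 M [ 0.07 -0.02 -0.04] yaw -0.272 z 0.0236 tilt [-0.0032 -0.0001]
clock 14.2333 pos [ 0.5951 -0.191   0.0236] F [0.24 0.05 0.11] M [ 0.07 -0.02 -0.04] open 0.53 ff 0.0
delta [-0.1435 -0.1582 -0.1761]
```

>>> carry_out([
  {"rot":[0,0,0],"xyz":[0,0,-0.02],"grip":120},
  {"rot":[0,0,0],"xyz":[0,0,-0.045],"grip":120},
  {"rot":[0,0,0],"xyz":[0,0,-0.07],"grip":120},
  {"rot":[0,0,0],"xyz":[0,0,-0.1],"grip":120},
  {"rot":[0,0,0],"xyz":[0,0,-0.13],"grip":120},
  {"rot":[0,0,0],"xyz":[-0.03,-0.02,-0.15],"grip":120},
  {"rot":[0,0,0],"xyz":[-0.06,-0.04,-0.16],"grip":120},
  {"rot":[0,0,0],"xyz":[-0.09,-0.06,-0.16],"grip":120},
])

```text
clock: 14.9
tool_pos: [0.526, -0.1086, 0.1864]
eef_rot: [0.991, -0.136, 0.001, 0.0]
contact_force: [0.0, 0.3, -0.5]
opening: 0.53
finger_force: 0.0
```

>>> carry_out([
  {"rot":[0,0,0],"xyz":[-0.02,-0.035,0],"grip":120},
  {"rot":[0,0,0],"xyz":[-0.04,-0.07,0],"grip":120},
  {"rot":[0,0,0],"xyz":[-0.05,-0.105,0],"grip":120},
  {"rot":[0,0,0],"xyz":[-0.05,-0.14,0],"grip":120},
  {"rot":[0,0,0],"xyz":[-0.05,-0.175,0],"grip":120},
  {"rot":[0,0,0],"xyz":[-0.05,-0.2,0],"grip":120},
  {"rot":[0,0,0],"xyz":[-0.05,-0.2,0],"grip":120},
])

```text
clock: 15.48
tool_pos: [0.532, 0.1051, 0.1842]
eef_rot: [0.991, -0.131, -0.0, -0.003]
contact_force: [1.2, 0.7, 0.1]
opening: 0.527
finger_force: 0.0
```

```bash
python3 -c "
from h import *
hk()
t=r.snapshot('top')[150:210,345:425,::-1]; s=r.snapshot('side')[150:210,285:365,::-1]
cv2.imwrite('pics/c5.png',cv2.convertScaleAbs(np.hstack([cv2.resize(i,(400,300),interpolation=2) for i in (t,s)]),alpha=1.5))"
```

```text
t 15.48 bar in hook [ 205.9 -265.3] F hook xy 0.9 1.0 Fz 0.1 M [ 0.09 -0.05 -0.05] yaw -0.263 z 0.1842 tilt [-0.0003  0.0055]
```

View pics/c5.png

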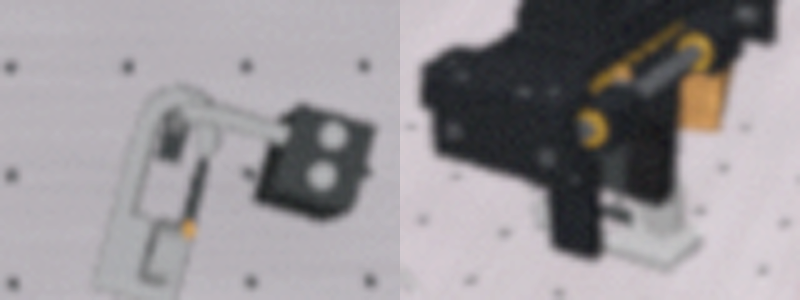

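The top crop shows the hook flat with the bar at (175,115) inside the bend. The gate runs straight from the hinge (188,230) to the nose (205,150), so it is shut. Handing in.

```bash
python3 -c "
from plant import r
print(r.finish_job())"
```

```text
the job is handed in; nothing more can be done
None
```

The hook is clipped to the hoop and lies flat on the bed with its gate shut; it was tugged back at about 12.6 N, let go, and the job is handed in, though no verdict came back.

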